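# Ready the cooker: cell into the igniter, knob on, hold it in

## Robot

A 6-joint arm with a two-finger parallel gripper is mounted at the origin on the work surface. World frame = base frame: x ahead of the robot, y to its left, z up, the work surface at z = 0. Lengths are in mm, angles in rad, forces in N, time in s.
With the tool pointing down it reaches from about 400 to 925 mm from the base axis. Payload 12.5 kg.
Tool frame: the origin (TCP) lies at the very end of the fingers, on their centre line; the grasp point (between the pads) lies 19 mm behind it; x points along the fingers, y is the direction in which the jaws open and shut, and the axes are right-handed (so a half turn about x gives the same grasp; the last joint's range is limited). The gripper opens to 95 mm and grips with 3 to 60 N. Pads are 20 mm wide; open, the fingers measure 119 mm over their backs; the gripper's body (75 mm by 180 mm) begins 59 mm behind the grasp point.
Start: joints at [-1.407, 0.491, 1.559, -0, 1.092, -0.106], TCP at [166.609, -602.402, 214.661] pointing down, gripper open.
Joint ranges: [-3.1, 3.1], [-0.84, 2.19], [0.05, 2.79], [-1.13, 4.28], [0.06, 2.93], [-2.69, 2.69]. Speed limits (rad/s): [2.22, 2.22, 2.79, 3.14, 3.14, 3.14].

## Interface

Orientations are given as [roll, pitch, yaw] about the fixed x, y, z axes, in that order (R = Rz(yaw) Ry(pitch) Rx(roll)).
In Python, from cell import * gives the robot as it stands.
- The arm moves only by the tool step_arm, never from a script. Its argument "steps" is a list of rows, each a list of 4 numbers: the shift along the tool's x, y, z in units of 50 mm (1.0 is 50 mm), then the turn about the tool's x in units of 8 degrees (1.0 is 8 degrees). A call has 1 to 20 rows; each row shifts and turns the commanded pose from where the row before left it, along the tool's axes as they then stand; what a row does not reach is not made up. A row lasts 1/8 s, in which the tool goes at most 62.5 mm and 10.7 degrees, less where a joint would pass 70% of its speed; a pose out of reach is approached as far as the arm can. A call is refused whole if a number of a shift passes 1 or a number of a turn 1, either way. A call with a gripper value outside its range is refused whole. "jaw" is the closure, from 0 (fully open) to 1 (shut), set as the call begins (left out, the last holds). The fingers move at their own pace and stop on an object; the grip force is fixed at half the most. Time passes only in rows, so rows that do not move let the fingers close. It gives the time, the measured TCP pose, the force and the opening at its end, in the units of the state.
- state(): the state, without advancing time (a new reading comes with each control period).
- read_camera(name): name is "scene" or "side" or "wrist"; returns the picture (400x640x3 uint8, red, green, blue); there is no depth.
- camera_info(name): a dict with "mtx" (3x3 intrinsics, pixels), "k1" (the pictures are not rectified: a ray, as slopes to the right and down, at radius r is drawn at 1 + k1 r^2 times it, then the intrinsics apply), "eye" and "attitude" of the camera in the world; the wrist camera has in their place "hand_eye" (4x4, takes a point from camera to tool coordinates, whose origin is the TCP and whose axes are the tool frame's). Camera axes: x right, y down, z forward; pixel columns grow to the right and rows downward; lengths in mm; the calibration is good to about 2 mm. A picture is of the moment at which its call begins: read the wrist's pose just before it. camera_info takes no time and is no camera call.
- job_done(): hands the job in, once; it reports no verdict.
The state is a dict: "t": time; "joints": joint angles; "qvel": joint speeds; "tau": joint torques, N m; "eef_pos": TCP position; "tcp_rot": TCP orientation; "ft_force": force on the tool from outside, world axes, zero at the start; "moment": the same for the moment, N m; "opening": opening from 0.0 (shut) to 1.0 (fully open).
Only numpy, scipy, OpenCV 4.12 (cv2) and the standard library are available. Lean on these libraries where they do the work, as an engineer would, in place of code of your own. Each camera call takes 0.05 s, during which the arm holds its last target.

## Task

Get the cooker ready to light: first stand the loose dry cell, nub up, fully home in the igniter tube of the control deck. Then turn the loose knob to match the D-shaped spindle, push it fully onto the spindle, press it well down against the spring (more than half of the spindle's travel) and keep pressing: finish with the gripper still on the knob, holding it down, and do not let go. Leave the other things on the ledge where they are.

Things in the scene. Friction and masses are not known exactly. Their poses are not given: they have to be found in the camera images.
- cooker: White enamel one-burner cooker, 330 x 260 x 70 mm high (pan supports to 96), fixed. Origin: centre of its underside; z up, x from the control strip (100 mm wide, nearest the robot, a flat deck 70 mm up) to the burner. In its frame the spindle axis is at x -115, y -55 mm, the igniter's cell tube at x -115, y +60 mm.
- tube_mouth (a point): Centre of the mouth of the igniter's cell tube: a straight round upright hole in the control deck, 35.5 mm in diameter, 36 mm deep, its mouth level with the deck. z up.
- tube_floor (a point): Centre of the floor of the cell tube, 36 mm below its mouth.
- cell: Round metal dry cell standing upright on the ledge, 33 mm in diameter, about 130 g: body 58 mm high with a bevelled lower edge, a 10 mm wide contact nub on top to 61 mm. Origin: centre of its underside, z along its axis to the nub. Home on the tube floor, 22 mm of its body shows above the deck.
- spindle_top (a point): Centre, on the axis, of the top of the bare brass valve spindle standing up from the deck, 26 mm above it when not pressed. An upright D: 18 mm in diameter, one side cut flat 4.5 mm from the axis, top 2 mm bevelled. z up; x points out through the flat, so its yaw is the way the flat faces (within 0.8 rad of world +x). The frame turns and sinks with the spindle.
- spindle_turn (a joint): Turn of the spindle about its upright axis, rad, relative to the cooker (0: the flat faces the cooker's +x; grows anticlockwise from above). Stiff: takes about 0.3 N m to turn and stays where it is; it need not be turned.
- spindle (a joint): How far the spindle is pushed down, m: 0 sprung up, 0.008 at its stop. The spring pushes back with 6.4 N at the start of the travel, rising to 12.8 N at the stop, and lifts the spindle when let go.
- knob: Loose grey plastic cooker knob, about 60 g, right way up on the ledge. Origin: centre of its underside, z up. Round skirt 48 mm in diameter, 20 mm high; on it an upright grip bar 12 mm thick (y), from 20 to 42 mm high, along x from -20 to +24 mm, with a thinner nose (6 mm) on to x +32 mm that overhangs the skirt. The nose starts within 0.7 rad of world +x.
- knob_nose (a point): Tip of the knob's nose, x +32, z 31 mm in the knob's frame: tells +x from -x.
- knob_bore (a point): Centre of the mouth of the D-shaped bore in the knob's underside (the knob's origin and axes). 15 mm deep, 20 mm in diameter, its flat 5.5 mm from the axis on the nose (+x) side: it goes on only with the nose pointing the way the spindle's flat faces, within about 0.15 rad. Seated, this point is 15 mm below the spindle's top, 11 mm above the deck when not pressed.
- bowl: Bystander: white ceramic bowl, 140 across, 55 high (mm). Leave it where it is.
- cup: Bystander: red plastic cup, 76 across, 100 high (mm). Leave it where it is.
- saucepan: Bystander: small aluminium saucepan, 144 across, 70 high, with a 130 handle along its +x (mm). Leave it where it is.
- canister: Bystander: squat steel canister with a closed screw lid, 96 across, 112 high (mm). Leave it where it is.
- stick: Bystander: flat wooden cooking stick, 325 long, lying along its x from the thin end (its origin) to the broad blade (mm). Leave it where it is.
- salt_jar: Bystander: small glass jar with a steel lid, 50 across, 85 high (mm). Leave it where it is.
There are look-alikes about, which are no part of the job. Leave any orange look-alike of the knob alone.

How it is judged:
By the outcome, as a careful person would: the job done as asked, in the order asked, and still so for the second after the job is handed in, while the arm keeps its last pose, push and grip.
It also fails if it takes over 64 s, if anything falls off the work surface, if the arm or the gripper's body presses on something with over 40 N, if the wrist force passes 120 N, or if a joint passes its speed limit or range.

## Working session

There is one attempt and no reset: what is moved stays moved. The work goes in short steps, Python scripts to look and compute and a tool call to move; the robot and the scene stay as the last step left them, time stands still between calls to the robot, and variables do not carry over. Pictures are saved under pics/ and viewed, and the job is handed in when it is done.

Besides the shell and the picture viewer there is one more tool, called after "Emit:" as a command line: name --pt "numbers of a row" for each row, then --argument value for the rest. step_arm: Moves the arm, as the interface text tells. Its arguments: {"type":"object","properties":{"steps":{"type":"array","items":{"type":"array","items":{"type":"number"}}},"jaw":{"type":"number"}},"required":["steps"]}

```bash
ls; mkdir -p pics; python3 - <<'E'
from cell import *
import cv2
s=state(); print(s)
for n in ["scene","side","wrist"]:
    print(n,camera_info(n))
    cv2.imwrite(f"pics/{n}0.png",read_camera(n)[:,:,::-1])
E
```

```text
pics
{'t': 0.0, 'joints': array([-1.40661020e+00,  4.91540229e-01,  1.55945910e+00, -1.07770352e-05,
        1.09177185e+00, -1.05575219e-01]), 'qvel': array([ 2.61208791e-04,  2.03742526e-03, -6.87272729e-05, -1.11926582e-03,
       -3.06744689e-03,  2.65545542e-04]), 'tau': array([-1.55285801e-03, -6.12649727e+01, -2.58191818e+01,  6.91679539e-02,
        4.81370639e-02, -8.39010977e-05]), 'eef_pos': array([ 166.55350283, -602.12034658,  214.07045978]), 'tcp_rot': array([-1.66826144,  1.56961776,  1.74309753]), 'ft_force': array([ 0.16813079,  0.00575799, -0.12836808]), 'moment': array([ 0.0669162 , -0.00594501,  0.05916097]), 'opening': 0.9993388338274917}
scene {'mtx': array([[365.95473068,   0.        , 326.94936942],
       [  0.        , 365.95473068, 196.95638577],
       [  0.        ,   0.        ,   1.        ]]), 'k1': 0.023204675143532208, 'eye': array([1325.39865308, -431.62346942, 1047.7490636 ]), 'attitude': array([-2.3998081 ,  0.00660487,  1.04294657])}
side {'mtx': array([[371.65911954,   0.        , 320.39412219],
       [  0.        , 371.65911954, 202.68892631],
       [  0.        ,   0.        ,   1.        ]]), 'k1': -0.06691332234200523, 'eye': array([524.96254493, 963.71039588, 818.5956637 ]), 'attitude': array([-2.21175921,  0.0137488 , -3.10487162])}
wrist {'mtx': array([[342.54661466,   0.        , 321.7227214 ],
       [  0.        , 342.54661466, 199.94690785],
       [  0.        ,   0.        ,   1.        ]]), 'k1': 0.01036222976567035, 'hand_eye': array([[ 2.60427411e-04, -2.85616990e-01,  9.58343815e-01,
        -1.70079606e+02],
       [ 9.99999788e-01, -4.97431048e-04, -4.19997613e-04,
         4.11449563e-01],
       [ 5.96668422e-04,  9.58343721e-01,  2.85616800e-01,
        -7.95013137e+01],
       [ 0.00000000e+00,  0.00000000e+00,  0.00000000e+00,
         1.00000000e+00]])}
```

View pics/scene0.png

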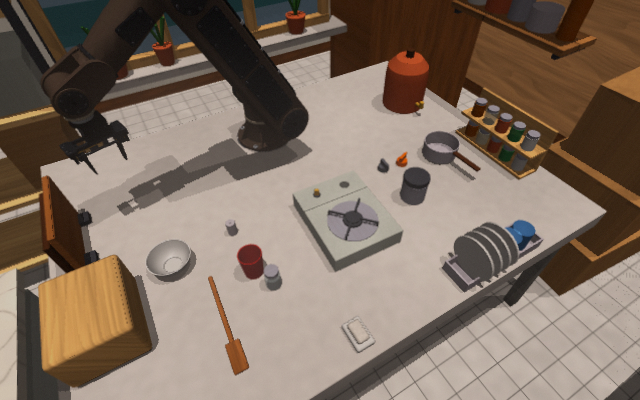

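View pics/side0.png

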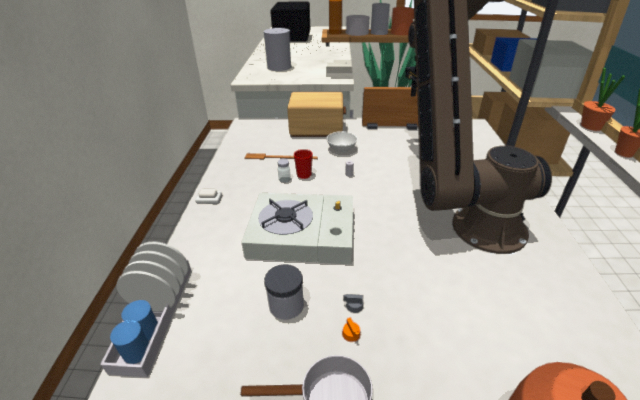

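View pics/wrist0.png

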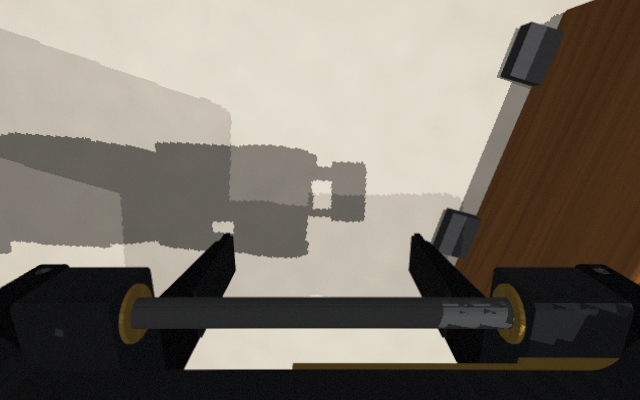

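The scene picture shows the cell at about (231,227), with the salt jar (272,276) and cup as other objects nearby. The grey knob is at (383,164) and its orange look-alike at (402,158). The spindle is at (317,193) and the tube at (344,184). In the side view the cell is at (349,168), the knob at (353,302) and the spindle at (338,207). Next I'll enlarge and triangulate.

```bash
cat > h.py <<'E'
import numpy as np, cv2
from cell import *
from scipy.spatial.transform import Rotation as Ro
def cam(n,st=None):
    c=camera_info(n)
    if 'eye' in c: return c['mtx'],c['k1'],Ro.from_euler('xyz',c['attitude']).as_matrix(),np.array(c['eye'])
    R=Ro.from_euler('xyz',st['tcp_rot']).as_matrix(); H=c['hand_eye']
    return c['mtx'],c['k1'],R@H[:3,:3],R@H[:3,3]+st['eef_pos']
def D(k1): return np.array([k1,0,0,0.])
def ray(C,uv):
    K,k1,R,e=C
    p=cv2.undistortPoints(np.array([[uv]],float),K,D(k1))[0,0]
    d=R@np.array([p[0],p[1],1]); return e,d/np.linalg.norm(d)
def onz(C,uv,z):
    e,d=ray(C,uv); return e+d*(z-e[2])/d[2]
def proj(C,P):
    K,k1,R,e=C
    P=np.atleast_2d(P).astype(float)
    return cv2.projectPoints((P-e)@R,np.zeros(3),np.zeros(3),K,D(k1))[0][:,0]
def tri(rays):
    A=np.zeros((3,3));b=np.zeros(3)
    for e,d in rays:
        M=np.eye(3)-np.outer(d,d);A+=M;b+=M@e
    x=np.linalg.solve(A,b); return x,[np.linalg.norm((np.eye(3)-np.outer(d,d))@(x-e)) for e,d in rays]
def crop(img,x,y,w,h,s,fn):
    cv2.imwrite(fn,cv2.resize(img[y:y+h,x:x+w][:,:,::-1],None,fx=s,fy=s,interpolation=cv2.INTER_CUBIC))
E
python3 - <<'E'
from h import *
S=cv2.imread('pics/scene0.png')[:,:,::-1];T=cv2.imread('pics/side0.png')[:,:,::-1]
a=[(S,210,205,50,37),(S,360,140,60,44),(T,325,150,50,37),(T,325,285,60,60)]
out=[cv2.resize(i[y:y+h,x:x+w],(400,300),interpolation=cv2.INTER_CUBIC) if h!=60 else cv2.resize(i[y:y+45,x:x+w],(400,300),interpolation=cv2.INTER_CUBIC) for i,x,y,w,h in a]
cv2.imwrite('pics/c1.png',np.vstack([np.hstack(out[:2]),np.hstack(out[2:])])[:,:,::-1])
o2=[cv2.resize(i[y:y+90,x:x+120],(400,300),interpolation=cv2.INTER_CUBIC) for i,x,y in[(S,285,165),(T,240,185)]]
cv2.imwrite('pics/c2.png',np.hstack(o2)[:,:,::-1])
s=cam('scene');t=cam('side')
for n,z,u,v in [('cell',30,(231,227),(349,169)),('knob',20,(383,165),(353,302)),('spin',90,(317,193),(338,206)),('tube',70,(344,184),(336.5,231)),('canister',112,(416,175),(283,276))]:
    print(n,tri([ray(s,u),ray(t,v)]),onz(s,u,z),onz(t,v,z))
E
```

```text
cell (array([ 466.47464651, -329.03386723,   26.22654337]), [np.float64(0.9582368057143332), np.float64(0.958236805714408)]) [ 468.46902361 -329.66993303   30.        ] [ 467.49839872 -321.64897379   30.        ]
knob (array([470.82744298, 329.07186568,  16.72168354]), [np.float64(1.7926326513163684), np.float64(1.7926326513163064)]) [471.50165237 326.41570397  20.        ] [472.56902594 332.94341079  20.        ]
spin (array([514.92392635, -10.51277274,  76.3743222 ]), [np.float64(2.4736473820503195), np.float64(2.47364738205049)]) [529.2175627  -16.04949166  90.        ] [513.17673315   4.89820194  90.        ]
tube (array([519.1312011 , 103.44048408,  67.18029848]), [np.float64(1.9656539497475753), np.float64(1.9656539497475707)]) [523.75183559 102.17560235  70.        ] [517.56687408 104.90286501  70.        ]
canister (array([652.9032569 , 329.51875663, 112.49518485]), [np.float64(0.5516703796899696), np.float64(0.5516703796899554)]) [653.11944206 330.05800502 112.        ] [652.5445351  328.70168674 112.        ]
```

View pics/c1.png

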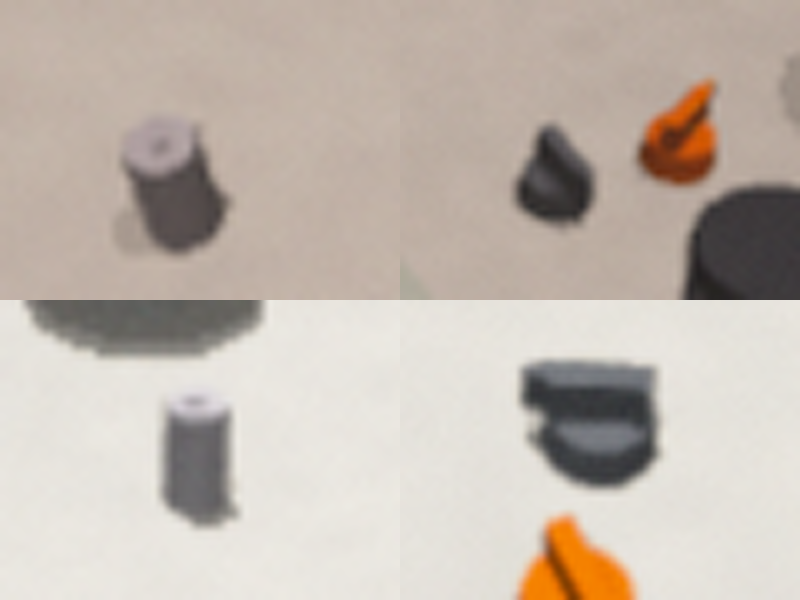

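View pics/c2.png

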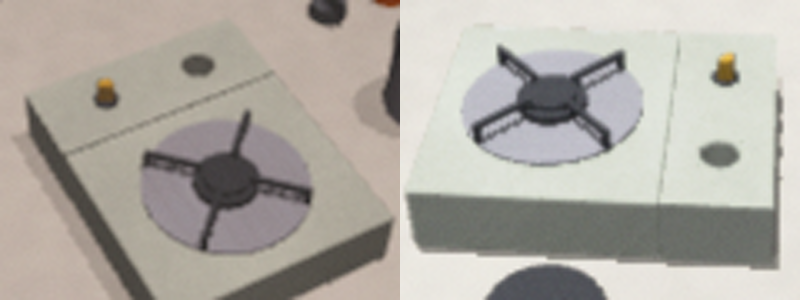

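The cell is upright with its light nub end up. The grey knob's nose points to about +x, and the orange one is the look-alike. The knob is at about (471,329), which agrees with its given size on the ledge. Now to work out the approach to view the cell from the wrist.

```bash
python3 - <<'E'
from h import *
st=state();R=Ro.from_euler('xyz',st['tcp_rot']).as_matrix();print(R.round(3))
s=cam('scene');t=cam('side')
print('celltop',onz(s,(230,223.1),58),onz(t,(349.6,163.5),58))
print('cup',onz(s,(250,252),100), 'orange',onz(s,(402,161),20),'jar',onz(s,(272,270),85))
E
```

```text
[[-0.     0.267 -0.964]
 [ 0.001 -0.964 -0.267]
 [-1.    -0.001 -0.   ]]
celltop [ 474.11985837 -329.49975791   58.        ] [ 466.08792032 -317.81661135   58.        ]
cup [ 650.19553868 -320.28392991  100.        ] orange [491.92350965 408.93880179  20.        ] jar [ 733.84365971 -285.95508342   85.        ]
```

Emit:
step_arm --pt "0 -0.465 -0.916 0" --pt "0 -0.465 -0.916 0" --pt "0 -0.465 -0.916 0" --pt "0 -0.465 -0.916 0" --pt "0 -0.465 -0.916 0" --pt "0 -0.465 -0.916 0" --pt "0 -0.465 -0.916 0" --pt "0 -0.465 -0.916 0" --pt "0 0 0 1" --pt "0.2 0 0 0.94" --pt "0 0 0 0" --pt "0 0 0 0" --jaw 0.25

```text
t: 1.65
eef_pos: [470.1, -325.6, 204.8]
tcp_rot: [1.797, 1.571, -1.343]
ft_force: [0.6, 0.8, 0.5]
opening: 0.753
```

```bash
python3 - <<'E'
from h import *
st=state();print(st['t'],st['eef_pos'],st['opening'],st['joints']);print(Ro.from_euler('xyz',st['tcp_rot']).as_matrix().round(3))
cv2.imwrite("pics/w1.png",read_camera('wrist')[:,:,::-1])
C=cam('wrist',st);print(proj(C,[[470,-325,58],[470,-325,0]]))
E
```

```text
1.65 [ 470.14695148 -325.61198765  204.82070094] 0.7532268430623136 [-7.21177305e-01  4.25835417e-01  1.70365303e+00 -8.85369021e-05
  1.01199954e+00  8.48134382e-01]
[[ 0.     0.002 -1.   ]
 [-0.    -1.    -0.002]
 [-1.     0.    -0.   ]]
[[320.39560675 185.20835002]
 [320.57740892 172.49919515]]
```

View pics/w1.png

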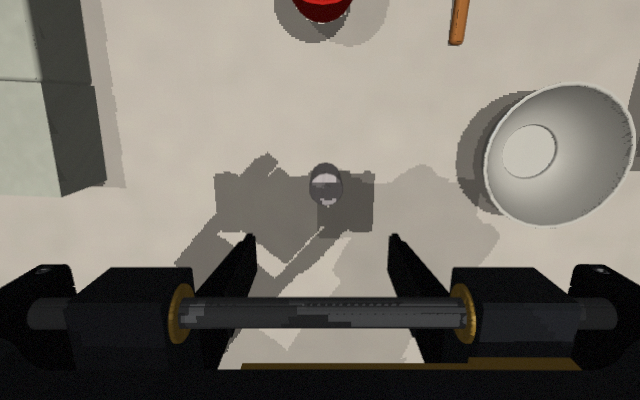

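```bash
python3 - <<'E'
from h import *
I=cv2.imread('pics/w1.png')[:,:,::-1]
crop(I,295,150,60,60,10,'pics/w1c.png')
E
```

```text
(no output)
```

View pics/w1c.png

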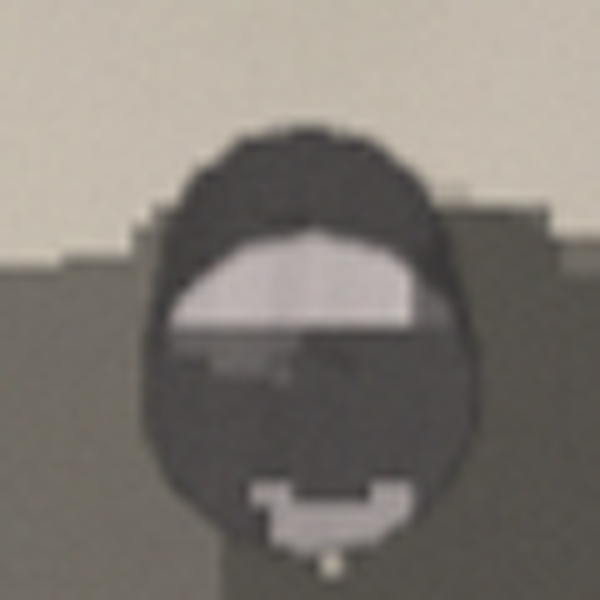

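```bash
python3 - <<'E'
from h import *
st=state();C=cam('wrist',st)
for uv in [(325.75,188.8),(325.75,188)]: print(onz(C,uv,58))
# rim projections for check
p=onz(C,(325.75,188.8),58)
a=np.linspace(0,2*np.pi,9)[:-1]
for z in (58,0): print(z,proj(C,[[p[0]+16.5*np.cos(t),p[1]+16.5*np.sin(t),z] for t in a[::2]]).round(1))
E
```

```text
[ 466.4673674  -330.18926708   58.        ]
[ 467.25740215 -330.18631409   58.        ]
58 [[325.8 171.9]
 [308.5 188.8]
 [325.7 205.3]
 [343.  188.8]]
0 [[325.2 161. ]
 [310.4 175.6]
 [325.1 189.9]
 [339.9 175.6]]
```

The cell's top circle is centred at (325.8,188.8), which puts it at (466.5,-330.2). The predicted rim rows match the picture.

Emit:
step_arm --pt "0.4 0.092 0.072 0" --pt "0.7 0 0 0" --pt "0.7 0 0 0" --pt "0.7 0 0 0" --pt "0.5 0 0 0" --pt "0.276 0 0 0" --pt "0 0 0 0" --pt "0 0 0 0"

```text
t: 2.7
eef_pos: [467.0, -330.5, 41.8]
tcp_rot: [2.386, 1.569, -0.756]
ft_force: [0.4, -0.5, -0.8]
opening: 0.752
```

```bash
python3 - <<'E'
from h import *
st=state();print(st['t'],st['eef_pos'])
cv2.imwrite("pics/w2.png",read_camera('wrist')[:,:,::-1])
E
```

```text
2.7 [ 466.9745641  -330.46185149   41.79839699]
```

View pics/w2.png

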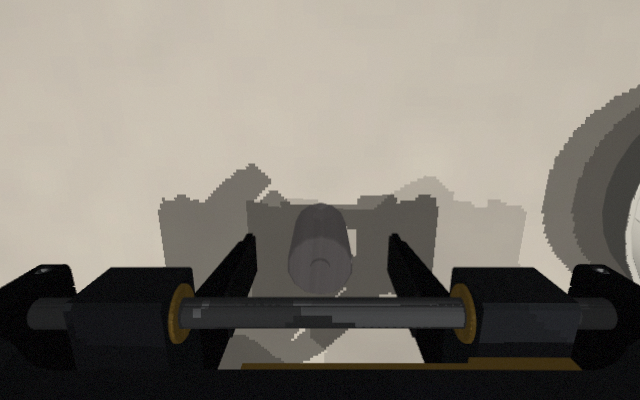

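The cell, nub up, is centred between the fingers at (320,262). Closing on it.

Emit:
step_arm --pt "0 0 0 0" --pt "0 0 0 0" --pt "0 0 0 0" --pt "0 0 0 0" --jaw 1

```text
t: 3.25
eef_pos: [466.6, -330.1, 40.9]
tcp_rot: [1.818, 1.571, -1.325]
ft_force: [-0.3, 0.6, 0.3]
opening: 0.384
```

Emit:
step_arm --pt "-0.5 0 0 0" --pt "-0.8 0 0 0" --pt "-0.8 0 0 0" --pt "-0.7 0 0 0" --pt "0 0 0 0"

```text
t: 3.88
eef_pos: [467.2, -330.6, 183.0]
tcp_rot: [2.398, 1.566, -0.744]
ft_force: [-0.1, -0.6, -1.2]
opening: 0.336
```

```bash
python3 - <<'E'
from h import *
st=state();print(st['t'],st['eef_pos'],st['tcp_rot'],st['opening']*95)
I=read_camera('wrist');cv2.imwrite("pics/w3.png",I[:,:,::-1])
crop(I,270,200,100,75,8,'pics/w3c.png')
E
```

```text
3.875 [ 467.23210577 -330.57973612  183.02274131] [ 2.39846112  1.56649486 -0.74408694] 31.88149116936188
```

View pics/w3c.png

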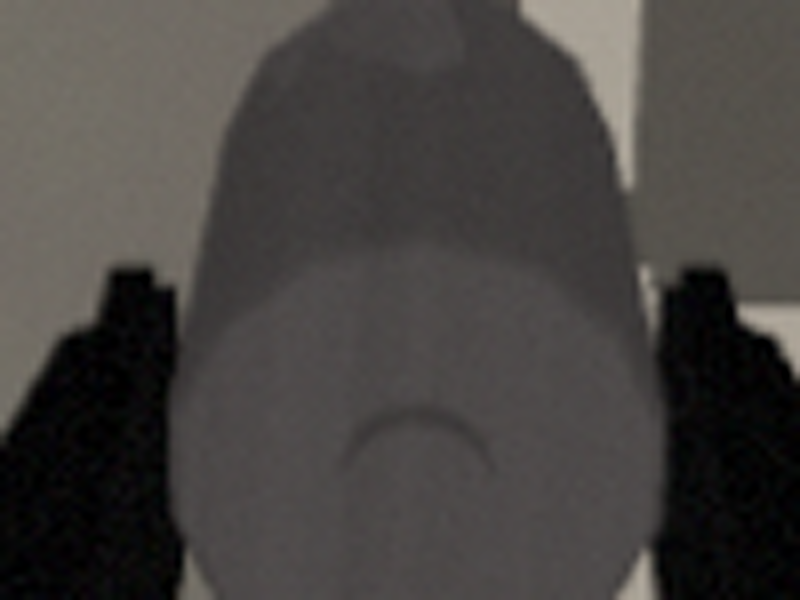

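```bash
python3 - <<'E'
from h import *
c=camera_info('wrist');H=c['hand_eye'];C=(c['mtx'],c['k1'],H[:3,:3],H[:3,3])
a=np.linspace(0,2*np.pi,5)[:-1]
for z0 in (-2,0,2):
  for x,r in ((-17,16.5),(-20,5)):
    p=proj(C,[[x,r*np.sin(t),z0-r*np.cos(t)] for t in a]); print(z0,x,((p-[270,200]+.5)*8-.5).round(0).tolist())
  print('bot',((proj(C,[[41,15*np.sin(t),z0-15*np.cos(t)] for t in a])-[270,200]+.5)*8).round().tolist())
E
```

```text
-2 -17 [[407.0, 251.0], [675.0, 501.0], [408.0, 738.0], [139.0, 501.0]]
-2 -20 [[407.0, 449.0], [490.0, 524.0], [407.0, 598.0], [324.0, 524.0]]
bot [[410.0, 0.0], [593.0, 176.0], [410.0, 345.0], [227.0, 176.0]]
0 -17 [[407.0, 282.0], [674.0, 530.0], [408.0, 765.0], [140.0, 531.0]]
0 -20 [[407.0, 479.0], [489.0, 554.0], [407.0, 627.0], [325.0, 554.0]]
bot [[410.0, 24.0], [593.0, 199.0], [410.0, 367.0], [227.0, 199.0]]
2 -17 [[407.0, 313.0], [673.0, 560.0], [408.0, 793.0], [141.0, 560.0]]
2 -20 [[407.0, 509.0], [489.0, 583.0], [407.0, 656.0], [325.0, 583.0]]
bot [[410.0, 48.0], [592.0, 222.0], [410.0, 389.0], [228.0, 222.0]]
```

View pics/w3.png

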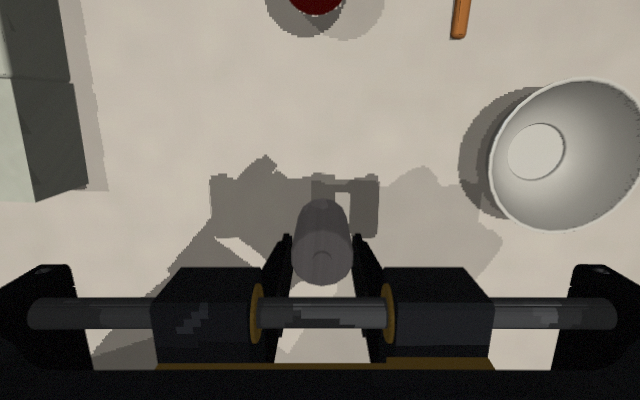

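```bash
python3 - <<'E'
from h import *
o=[]
for f in('w2','w3'):
    I=cv2.imread(f'pics/{f}.png'); I=np.clip(I.astype(float)*1.8,0,255).astype(np.uint8)
    o.append(cv2.resize(I[190:300,280:360],(400,550),interpolation=cv2.INTER_CUBIC))
cv2.imwrite('pics/w23.png',np.hstack(o))
E
```

```text
(no output)
```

View pics/w23.png

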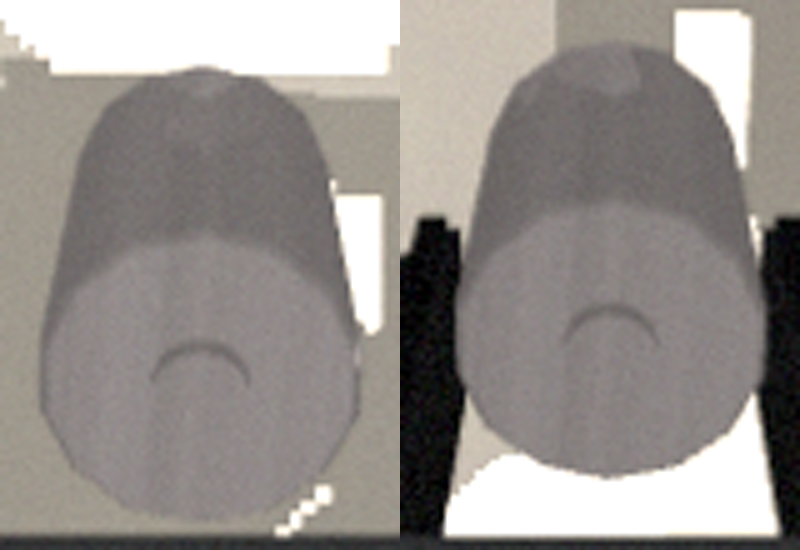

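```bash
cat > fit.py <<'E'
from h import *
from scipy.optimize import least_squares
c=camera_info('wrist');H=c['hand_eye'];C=(c['mtx'],c['k1'],H[:3,:3],H[:3,3])
t=np.linspace(0,2*np.pi,73)[:-1]
def ext(p,fix=None):
    x0,y,z,th,ph=p   # x0: tool-x of bottom centre ; axis up = -x tilted
    ax=np.array([-1,np.tan(ph),np.tan(th)]);ax/=np.linalg.norm(ax)
    e1=np.cross(ax,[0,1,0]);e1/=np.linalg.norm(e1);e2=np.cross(ax,e1)
    b=np.array([x0,y,z])
    def circ(h,r): return proj(C,[b+ax*h+r*(np.cos(a)*e1+np.sin(a)*e2) for a in t])
    T=circ(58,16.5);N=circ(61,5);B=circ(2,16.5)
    return np.array([T[:,1].min(),T[:,1].max(),T[:,0].min(),T[:,0].max(),N[:,1].min(),B[:,1].min(),N[:,0].mean(),B[:,0].mean()])
def px(rows,cols,off): return
def conv(T0,T1,L,Rr,N0,B0,ncol,bcol,offx=280,offy=190,s=5):
    f=lambda v,o:(v+.5)/s-.5+o
    return np.array([f(T0,offy),f(T1,offy),f(L,offx),f(Rr,offx),f(N0,offy),f(B0,offy),f(ncol,offx),f(bcol,offx)])
if __name__=='__main__':
    m2=conv(240,520,42,358,341,68,200,203); m3=conv(203,477,55,367,303,43,212,212)
    for m in(m2,m3):
        for tilt in(0,1):
            g=lambda q: (ext(np.r_[q[:3],(q[3:] if tilt else [0,0])])-m)*np.array([1,1,1,1,.5,1,.5,.7])
            r=least_squares(g,[41,0,0]+([0,0] if tilt else []));print(r.x.round(2),(r.fun).round(1))
E
python3 fit.py
```

```text
[49.58 -0.48  4.44] [-1.1  0.1  0.   0.   1.   0.7 -0.  -0.1]
[ 5.034e+01 -4.100e-01  4.120e+00  1.000e-02 -0.000e+00] [-0.5 -0.1  0.2 -0.1  1.2  0.  -0.  -0. ]
[54.4   0.69  2.28] [-1.1  0.4  0.3 -0.2  0.8  0.5 -0.1 -0.1]
[ 5.513e+01  8.100e-01  1.980e+00  1.000e-02 -0.000e+00] [-0.6  0.2  0.5 -0.4  1.  -0.1 -0.1 -0. ]
```

```bash
python3 - <<'E'
import fit,numpy as np
src=open('fit.py').read().replace('16.5','RAD');ns={'__name__':'x'}
m2=fit.conv(240,520,42,358,341,68,200,203); m3=fit.conv(203,477,55,367,303,43,212,212)
from scipy.optimize import least_squares
for RAD in(16.5,16,15.75,15.5):
    ns['RAD']=RAD; exec(src,ns)
    for m in(m2,m3):
        g=lambda q: ns['ext'](np.r_[q[:3],0,0])-m
        r=least_squares(g,[41,0,0]);print(RAD,r.x.round(2),r.cost.round(2),(r.fun).round(1))
E
```

```text
16.5 [49.97 -0.47  4.4 ] 2.39 [-1.5 -0.4  0.1 -0.   1.5  0.4  0.  -0.1]
16.5 [54.73  0.72  2.23] 2.0 [-1.4 -0.   0.4 -0.2  1.2  0.3 -0.1 -0.1]
16 [45.85 -0.44  2.34] 1.93 [-1.2 -0.4  0.3 -0.2  1.5  0.  -0.  -0.1]
16 [50.44  0.72  0.21] 1.68 [-1.2  0.   0.6 -0.4  1.2 -0.1 -0.1 -0.1]
15.75 [43.79 -0.43  1.32] 1.81 [-1.  -0.4  0.3 -0.3  1.5 -0.2 -0.  -0.1]
15.75 [48.3   0.72 -0.8 ] 1.63 [-1.   0.   0.7 -0.5  1.2 -0.3 -0.1 -0.1]
15.5 [41.73 -0.42  0.29] 1.78 [-0.8 -0.4  0.4 -0.4  1.5 -0.4 -0.  -0.1]
15.5 [46.16  0.71 -1.81] 1.64 [-0.8  0.   0.8 -0.5  1.2 -0.5 -0.1 -0.1]
```

The fit shows the cell is held upright. Its bottom is about 46 mm below the TCP because the fingers were still closing when I lifted. The offset is about -2 mm along tool z. Now I'll carry it to a view above the deck.

Emit:
step_arm --pt "-0.5 -0.3 -0.06 0" --pt "-0.44 -0.6 -0.1 0" --pt "0 -0.9 -0.1 0" --pt "0 -0.9 -0.1 0" --pt "0 -0.9 -0.1 0" --pt "0 -0.9 0 0" --pt "0 -0.9 0 0" --pt "0 -0.9 0 0" --pt "0 -0.9 0 0" --pt "0 -0.8 0 0" --pt "0 -0.6 0 0" --pt "0 0 0 0" --pt "0 0 0 0" --pt "0 0 0 0"

```text
t: 5.68
eef_pos: [490.0, 99.1, 227.4]
tcp_rot: [0.312, 1.57, -2.832]
ft_force: [0.1, 0.5, -2.1]
opening: 0.337
```

```bash
python3 - <<'E'
from h import *
st=state();print(st['t'],st['eef_pos'],st['opening']*95,st['ft_force']);print(Ro.from_euler('xyz',st['tcp_rot']).as_matrix().round(4))
I=read_camera('wrist');cv2.imwrite("pics/w4.png",I[:,:,::-1])
E
```

```text
5.675 [489.98246255  99.06491364 227.36714515] 32.058418609748436 [ 0.05821582  0.54149423 -2.11025975]
[[-8.0e-04 -2.2e-03 -1.0e+00]
 [-2.0e-04 -1.0e+00  2.2e-03]
 [-1.0e+00  2.0e-04  8.0e-04]]
```

View pics/w4.png

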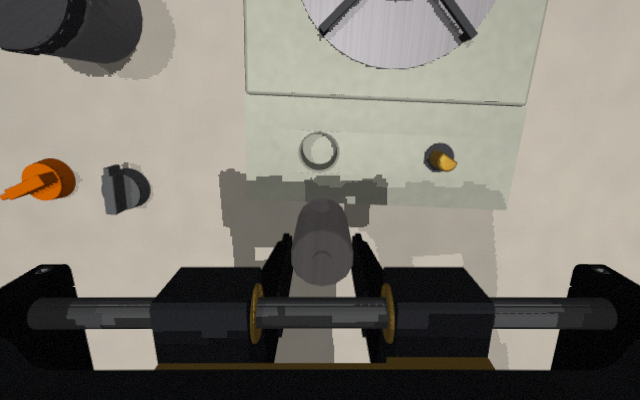

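The wrist view shows the tube mouth at about (320,151), the spindle at (440,157), and the grey and orange knobs at the left.

```bash
python3 - <<'E'
from h import *
I=cv2.imread('pics/w4.png')[:,:,::-1]
a=cv2.resize(I[125:175,295:345],(400,400),interpolation=cv2.INTER_CUBIC)
b=cv2.resize(I[125:175,415:465],(400,400),interpolation=cv2.INTER_CUBIC)
cv2.imwrite('pics/w4c.png',np.hstack([a,b])[:,:,::-1])
E
```

```text
(no output)
```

View pics/w4c.png

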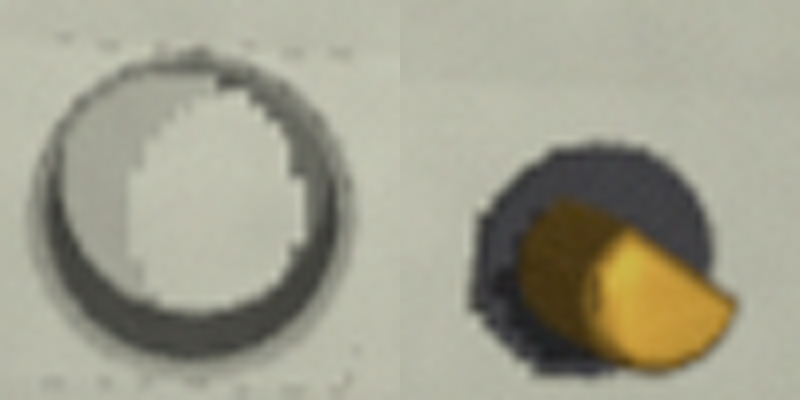

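```bash
python3 - <<'E'
from h import *
st=state();C=cam('wrist',st)
p=onz(C,(318.9,150.7),70);print(p)
a=np.linspace(0,2*np.pi,5)[:-1]
print(proj(C,[[p[0]+17.75*np.cos(t),p[1]+17.75*np.sin(t),70] for t in a]).round(1))
# spindle top edge rough
print(onz(C,(415+652/8-.5,125+305/8-.5),96))
E
```

```text
[521.12104065 101.02806886  70.        ]
[[318.8 131.9]
 [300.3 150.8]
 [319.  169. ]
 [337.5 150.6]]
[513.81613407 -56.30828952  96.        ]
```

Emit:
step_arm --pt "0.2 -0.03 -0.3 0" --pt "0.5 -0.022 -0.286 0" --pt "0.6 0 0 0" --pt "0.5 0 0 0" --pt "0.2 0 0 0" --pt "0 0 0 0" --pt "0 0 0 0" --pt "0 0 0 0"

```text
t: 6.72
eef_pos: [519.8, 102.5, 128.6]
tcp_rot: [3.141, 1.569, -0.001]
ft_force: [0.8, -0.3, -1.3]
opening: 0.337
```

```bash
python3 - <<'E'
from h import *
st=state();print(st['t'],st['eef_pos'],st['opening']*95,st['ft_force']);print(Ro.from_euler('xyz',st['tcp_rot']).as_matrix().round(4))
I=read_camera('wrist');cv2.imwrite("pics/w5.png",I[:,:,::-1])
J=np.clip(I.astype(float)*1.3,0,255).astype(np.uint8)
crop(J,270,180,100,120,5,'pics/w5c.png')
S=read_camera('scene');T=read_camera('side')
o=[cv2.resize(i[y:y+60,x:x+80],(400,300),interpolation=cv2.INTER_CUBIC) for i,x,y in[(S,300,140),(T,295,195)]]
cv2.imwrite('pics/s5.png',np.hstack(o)[:,:,::-1])
E
```

```text
6.725 [519.75427903 102.49178164 128.61662309] 32.02917579962151 [ 0.77697369 -0.27343583 -1.28372913]
[[ 0.0016 -0.0011 -1.    ]
 [-0.     -1.      0.0011]
 [-1.      0.     -0.0016]]
```

View pics/w5c.png

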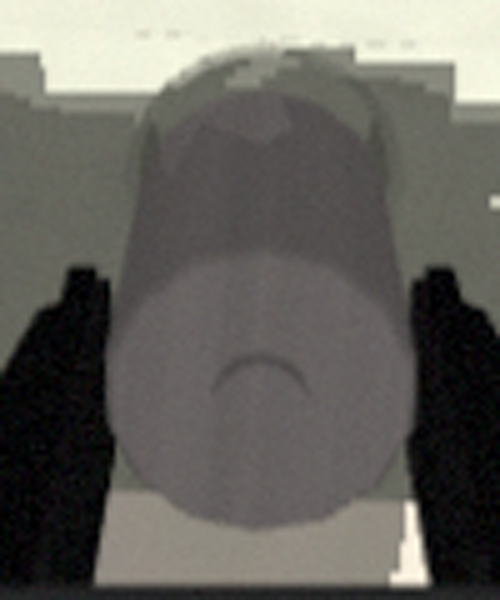

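View pics/s5.png

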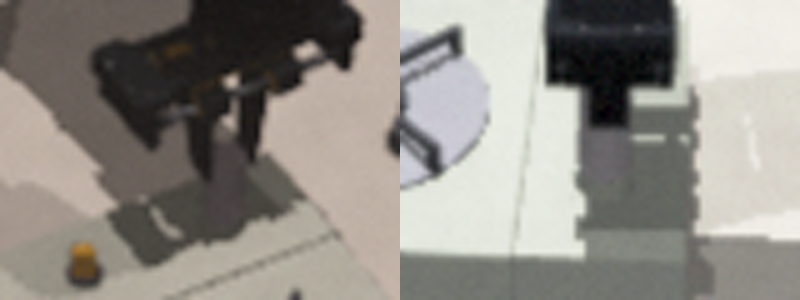

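```bash
python3 - <<'E'
from h import *
st=state();print(st['eef_pos']);C=cam('wrist',st)
a=np.linspace(0,2*np.pi,5)[:-1]
f=lambda q:((q-[270,180]+.5)*5-.5).round(0).tolist()
for p in[(521.1,101.0)]:print('rim',f(proj(C,[[p[0]+17.75*np.cos(t),p[1]+17.75*np.sin(t),70] for t in a])))
import fit
from scipy.optimize import least_squares
src=open('fit.py').read().replace('16.5','15.5');ns={'__name__':'x'};exec(src,ns)
m=fit.conv(252,528,106,415,353,92,259,267,270,180)
r=least_squares(lambda q:ns['ext'](np.r_[q[:3],0,0])-m,[41,0,0]);print(r.x.round(2),r.fun.round(1))
E
```

```text
[519.5142772  102.49053223 128.29489799]
rim [[267.0, 48.0], [141.0, 170.0], [267.0, 287.0], [393.0, 170.0]]
[46.16  0.71 -1.83] [-0.7 -0.2  0.5 -0.2  1.2 -0.3  0.5 -1.2]
```

The predicted rim matches the picture. The cell is about 0.8 mm off in y, so I'll correct that and lower it into the mouth.

Emit:
step_arm --pt "0 0.016 0.004 0" --pt "0 0 0 0" --pt "0.1 0 0 0" --pt "0.1 0 0 0" --pt "0.1 0 0 0" --pt "0.1 0 0 0" --pt "0 0 0 0"

```text
t: 7.75
eef_pos: [518.9, 101.7, 107.3]
tcp_rot: [0.158, 1.57, -2.984]
ft_force: [-0.4, 0.6, -1.4]
opening: 0.335
```

```bash
python3 - <<'E'
from h import *
st=state();print(st['t'],st['eef_pos'],st['opening']*95,st['ft_force'],st['moment'])
I=read_camera('wrist')
J=np.clip(I.astype(float)*1.3,0,255).astype(np.uint8)
crop(J,270,180,100,120,5,'pics/w6c.png')
E
```

```text
7.75 [518.93071442 101.65598655 107.32860689] 31.826707597639373 [-0.41129083  0.58752074 -1.39509065] [-0.01329904 -0.03609745  0.02167286]
```

View pics/w6c.png

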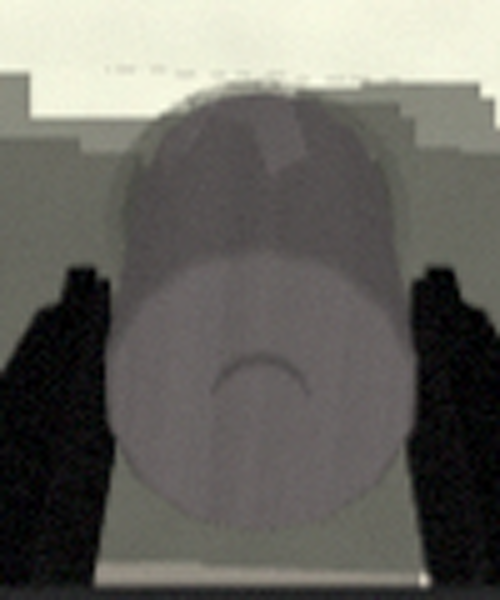

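There is no contact force and the cell sits inside the rim. Continuing down.

Emit:
step_arm --pt "0.1 0 0 0" --pt "0.1 0 0 0" --pt "0.1 0 0 0" --pt "0.1 0 0 0" --pt "0.06 0 0 0" --pt "0 0 0 0"

```text
t: 8.55
eef_pos: [519.1, 101.7, 84.6]
tcp_rot: [0.278, 1.57, -2.865]
ft_force: [-0.0, 0.5, -1.1]
opening: 0.332
```

Emit:
step_arm --pt "0.04 0 0 0" --pt "0.04 0 0 0" --pt "0 0 0 0"

```text
t: 8.93
eef_pos: [519.6, 101.7, 81.6]
tcp_rot: [3.106, 1.569, -0.037]
ft_force: [-2.0, -0.1, 8.2]
opening: 0.336
```

Contact is about 8 N, close to floor height. Releasing, then raising straight up to look.

Emit:
step_arm --pt "0 0 0 0" --pt "0 0 0 0" --pt "0 0 0 0" --pt "0 0 0 0" --jaw 0.35

```text
t: 9.43
eef_pos: [519.1, 101.7, 80.7]
tcp_rot: [0.876, 1.571, -2.267]
ft_force: [-0.4, -0.0, 0.2]
opening: 0.641
```

Emit:
step_arm --pt "-0.3 0 0 0" --pt "-0.6 0 0 0" --pt "-0.8 0 0 0" --pt "-0.8 0 0.3 0" --pt "-0.4 0 0.3 0" --pt "0 0 0 0" --pt "0 0 0 0"

```text
t: 10.3
eef_pos: [489.3, 101.7, 225.5]
tcp_rot: [0.832, 1.571, -2.311]
ft_force: [0.3, 0.4, -0.3]
opening: 0.65
```

```bash
python3 - <<'E'
from h import *
st=state();print(st['t'],st['eef_pos'],st['opening']*95,st['ft_force'])
I=read_camera('wrist');cv2.imwrite("pics/w7.png",I[:,:,::-1])
T=read_camera('side')
cv2.imwrite('pics/s7.png',cv2.resize(T[195:255,295:375],(640,480),interpolation=cv2.INTER_CUBIC)[:,:,::-1])
E
```

```text
10.3 [489.29917632 101.67193513 225.4871031 ] 61.78002499485849 [ 0.33039759  0.42947246 -0.33355954]
```

View pics/w7.png

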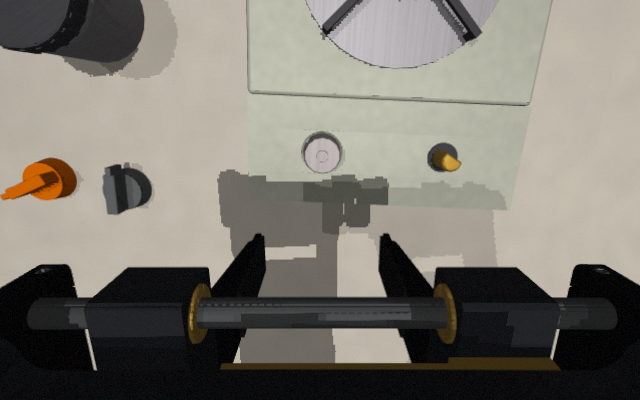

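View pics/s7.png

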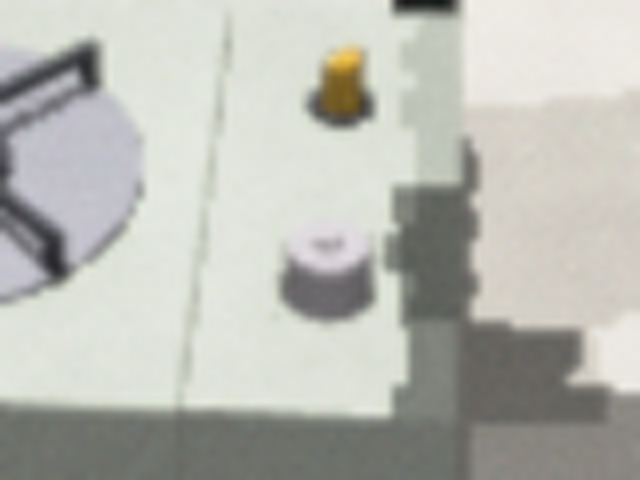

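The cell is in the tube, nub up: wrist (322,153), side crop (328,247). Checking the height that shows, and measuring the spindle flat and the knob.

```bash
python3 - <<'E'
from h import *
t=cam('side')
f=lambda q:((q-[295,195]+.5)*8-.5).round(0).tolist()
for z in(70,92,97): print(z,f(proj(t,[[521,101,z],[521,101+16.5,z],[521,101-16.5,z]])))
I=cv2.imread('pics/w7.png')[:,:,::-1]
J=np.clip(I.astype(float)*1.3,0,255).astype(np.uint8)
a=cv2.resize(J[120:190,405:475],(400,400),interpolation=cv2.INTER_CUBIC)
b=cv2.resize(J[150:220,95:165],(400,400),interpolation=cv2.INTER_CUBIC)
cv2.imwrite('pics/w7c.png',np.hstack([a,b])[:,:,::-1])
C=cam('wrist',state())
print('spin',onz(C,(450,160),96),'knob',onz(C,(120,188),30))
E
```

```text
70 [[327.0, 285.0], [326.0, 313.0], [327.0, 257.0]]
92 [[327.0, 241.0], [327.0, 269.0], [327.0, 213.0]]
97 [[327.0, 231.0], [327.0, 259.0], [328.0, 203.0]]
spin [516.04210583 -11.81747438  96.        ] knob [473.92730628 322.16464432  30.        ]
```

View pics/w7c.png

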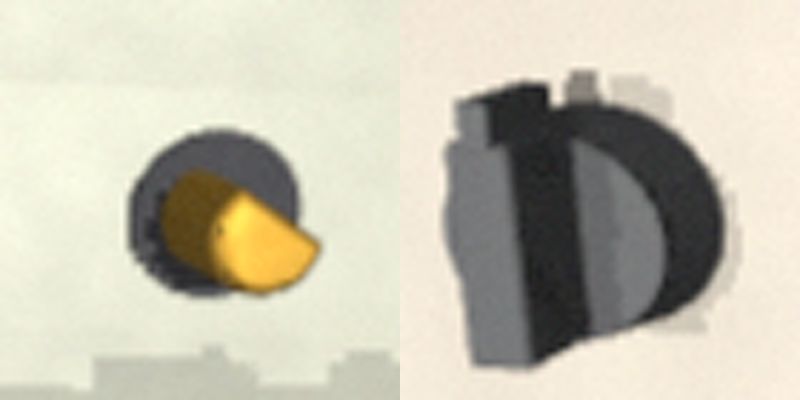

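The cell is home: the near top edge is at row 270 against 269 predicted for 92 mm. Next is a closer look at the spindle from above.

Emit:
step_arm --pt "0 0.6 0 0" --pt "0 0.9 0 0" --pt "0.3 0.7 0 0" --pt "0.2 0.1 0 0" --pt "0 0 0 0" --pt "0 0 0 0"

```text
t: 11.15
eef_pos: [489.2, -12.5, 200.9]
tcp_rot: [-0.269, 1.571, 2.872]
ft_force: [0.5, -0.0, 0.8]
opening: 0.649
```

```bash
python3 - <<'E'
from h import *
st=state();print(st['t'],st['eef_pos'],st['tcp_rot'])
I=read_camera('wrist');cv2.imwrite("pics/w8.png",I[:,:,::-1])
C=cam('wrist',st);u=proj(C,[[516,-12,96]])[0];print(u)
x,y=int(u[0])-30,int(u[1])-30;print(x,y)
J=np.clip(I.astype(float)*1.3,0,255).astype(np.uint8)
crop(J,x,y,60,60,10,'pics/w8c.png')
E
```

```text
11.15 [489.19871652 -12.51407624 200.85157793] [-0.26893226  1.57062088  2.87243988]
[320.29280654 165.63096423]
290 135
```

View pics/w8c.png

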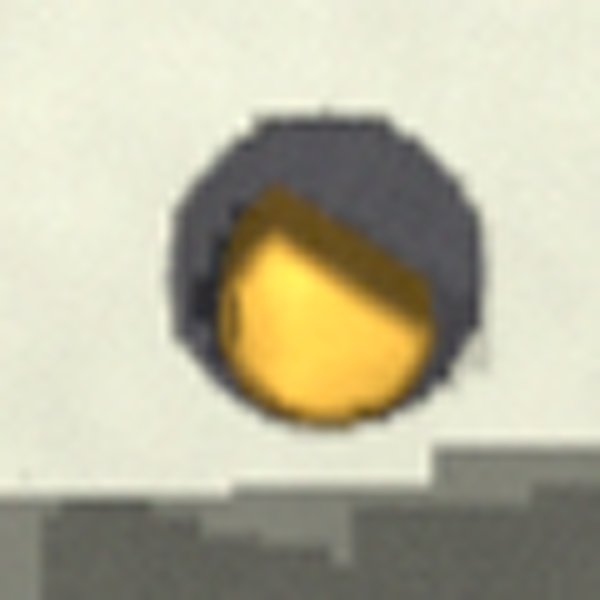

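```bash
python3 - <<'E'
from h import *
from scipy.optimize import least_squares
st=state();C=cam('wrist',st)
g=lambda x,y:(290+(x+.5)/10-.5,135+(y+.5)/10-.5)
a=onz(C,g(275,235),96);b=onz(C,g(430,325),96);print(a,b)
d=a-b;print('yaw',np.arctan2(-(d[0]*0)+ -abs(d[0]),d[1]), 'alt',np.arctan2(-d[0],d[1]))
a=onz(C,g(280,187),70);b=onz(C,g(430,275),70);d=a-b;print('yaw bottom',np.arctan2(-d[0],d[1]))
t=np.linspace(0,2*np.pi,73)
def ext(p):
    q=proj(C,[[p[0]+9*np.cos(s),p[1]+9*np.sin(s),94] for s in t]);return np.array([q[:,0].min(),q[:,0].max(),q[:,1].max()])
m=np.array([g(220,0)[0],g(437,0)[0],g(0,422)[1]])
r=least_squares(lambda p:ext(p)-m,[516,-12]);print(r.x,r.fun)
# collar circle on deck: l 170 r 483 t 112 b 430
print('collar',onz(C,g(327,271),70),onz(C,g(170,271),70),onz(C,g(483,271),70))
E
```

```text
[522.22382943  -9.34069775  96.        ] [514.83773037 -21.93409454  96.        ]
yaw -0.5304381311157553 alt -0.5304381311157553
yaw bottom -0.5330593738951254
[515.30874328 -13.66993331] [-0.12831831  0.12831825  0.00244001]
collar [514.6024914  -13.58558204  70.        ] [5.14609600e+02 3.48006255e-01 7.00000000e+01] [514.59394872 -27.43053997  70.        ]
```

The spindle axis is at about (515.1,-13.6) with its flat at yaw about -0.53. It is 114.8 mm from the tube, against the 115 given. Now to the knob.

Emit:
step_arm --pt "0 -0.5 0.1 0" --pt "0 -0.9 0.1 0" --pt "0 -0.9 0.1 0" --pt "0 -0.9 0.1 0" --pt "0 -0.9 0.1 0" --pt "0 -0.9 0.1 0" --pt "0.1 -0.9 0.08 0" --pt "0.2 -0.6 0 0" --pt "0.1 -0.26 0 0" --pt "0 0 0 0" --pt "0 0 0 0" --pt "0 0 0 0"

```text
t: 12.7
eef_pos: [455.7, 323.9, 181.2]
tcp_rot: [-2.936, 1.57, 0.203]
ft_force: [0.0, 0.1, 0.9]
opening: 0.649
```

```bash
python3 - <<'E'
from h import *
st=state();print(st['t'],st['eef_pos'],st['tcp_rot'],st['joints'])
I=read_camera('wrist');cv2.imwrite("pics/w9.png",I[:,:,::-1])
C=cam('wrist',st);u=proj(C,[[472,325,25]])[0];print(u)
x,y=int(u[0])-50,int(u[1])-50;print(x,y)
J=np.clip(I.astype(float)*1.3,0,255).astype(np.uint8)
crop(J,x,y,100,100,6,'pics/w9c.png')
E
```

```text
12.7 [455.68437246 323.91733643 181.21109451] [-2.93619703  1.57033622  0.20312582] [ 4.99881227e-01  4.35008045e-01  1.76190799e+00 -1.66094689e-04
  9.44236626e-01  2.07304472e+00]
[319.90656327 166.35354019]
269 116
```

View pics/w9.png

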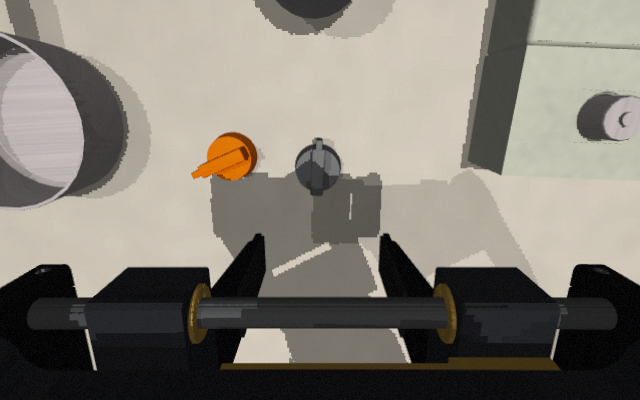

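View pics/w9c.png

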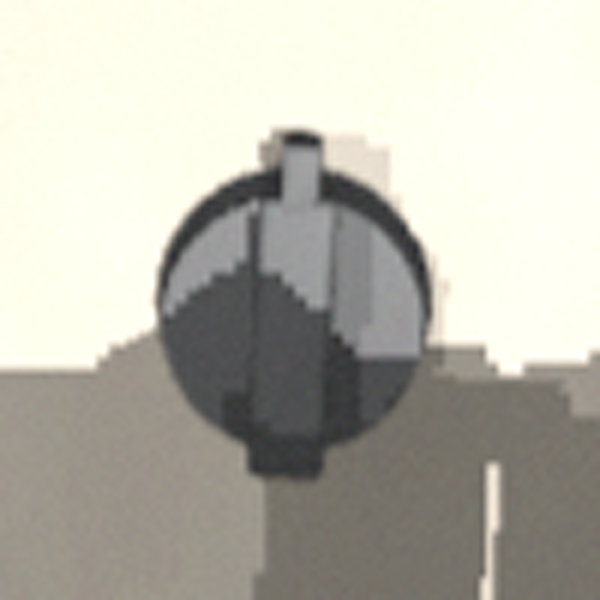

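The orange look-alike is at (228,158), excluded by its colour. The grey knob is at (318,165) with its nose up, towards +x; it fits the description.

```bash
python3 - <<'E'
from h import *
st=state();C=cam('wrist',st)
g=lambda x,y:(269+(x+.5)/6-.5,116+(y+.5)/6-.5)
f=onz(C,g(298,205),42);n=onz(C,g(289,435),42);d=f-n
print(f,n,np.linalg.norm(d),'yaw',np.arctan2(d[1],d[0]))
u=d/np.linalg.norm(d);print('origin from bar',(f-24*u+n+20*u)/2)
w=onz(C,g(262,300),42)-onz(C,g(335,300),42);print('w',w)
# skirt circle
for z,c in ((20,(295,302)),):
    p=onz(C,g(*c),z);print('skirt?',p)
o=(f-24*u+n+20*u)/2
t=np.linspace(0,2*np.pi,73);q=proj(C,[[o[0]+24*np.cos(s),o[1]+24*np.sin(s),0] for s in t]);q2=proj(C,[[o[0]+24*np.cos(s),o[1]+24*np.sin(s),20] for s in t])
h=lambda v,o:((v-o+.5)*6).round()
for k in(q,q2):print(h(k[:,0].min(),269),h(k[:,0].max(),269),h(k[:,1].min(),116),h(k[:,1].max(),116))
E
```

```text
[490.46607187 326.42936956  42.        ] [454.74740569 328.03044353  42.        ] 35.75453190336567 yaw -0.044794588236142935
origin from bar [470.608745   327.31946576  42.        ]
w [ 0.03048685 11.12765969  0.        ]
skirt? [471.45048578 327.24068766  20.        ]
157.0 435.0 145.0 420.0
148.0 442.0 160.0 449.0
```

```bash
python3 - <<'E'
from h import *
from scipy.optimize import least_squares
st=state();C=cam('wrist',st)
g=lambda x,y:(269+(x+.5)/6-.5,116+(y+.5)/6-.5)
f=onz(C,g(298,203),42);n=onz(C,g(286,477),42);d=f-n
print(np.linalg.norm(d),'yaw',np.arctan2(d[1],d[0]))
u=d/np.linalg.norm(d);o=(f-24*u+n+20*u)/2;print(o)
t=np.linspace(0,2*np.pi,73);
for z in(0,20):
  k=proj(C,[[o[0]+24*np.cos(s),o[1]+24*np.sin(s),z] for s in t])
  h=lambda v,o:((v-o+.5)*6).round()
  print(h(k[:,0].min(),269),h(k[:,0].max(),269),h(k[:,1].min(),116),h(k[:,1].max(),116))
print(h(proj(C,[o+[0,0,0]+u*32-[0,0,11]]),[269,116]))
E
```

```text
42.85109837039175 yaw -0.04946184187096852
[467.36969368 327.58586085  42.        ]
156.0 433.0 164.0 438.0
147.0 440.0 180.0 468.0
[[302. 138.]]
```

Emit:
step_arm --pt "0.3 -0.072 -0.234 0.355" --pt "0.7 0 0 0" --pt "0.7 0 0 0" --pt "0.6 0 0 0" --pt "0.2 0 0 0" --pt "0 0 0 0" --pt "0 0 0 0" --pt "0 0 0 0" --jaw 0.6

```text
t: 13.75
eef_pos: [467.5, 328.5, 56.8]
tcp_rot: [-2.636, 1.569, 0.455]
ft_force: [-0.6, -0.7, 0.1]
opening: 0.399
```

```bash
python3 - <<'E'
from h import *
st=state();print(st['t'],st['eef_pos']);print(Ro.from_euler('xyz',st['tcp_rot']).as_matrix().round(3))
I=read_camera('wrist');cv2.imwrite("pics/w10.png",I[:,:,::-1])
E
```

```text
13.75 [467.49401851 328.52991667  56.81851202]
[[ 0.001 -0.051 -0.999]
 [ 0.001 -0.999  0.051]
 [-1.    -0.001 -0.001]]
```

View pics/w10.png

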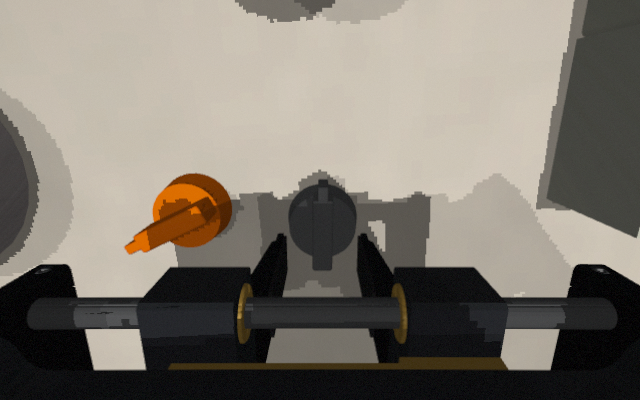

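The bar is straight in the image and centred between the fingers at (322,220). Descending and gripping.

Emit:
step_arm --pt "0.2 0.02 0 0" --pt "0.3 0 0 0" --pt "0.16 0 0 0" --pt "0 0 0 0" --pt "0 0 0 0"

```text
t: 14.42
eef_pos: [467.1, 327.4, 22.8]
tcp_rot: [1.669, 1.571, -1.524]
ft_force: [0.3, -0.3, 0.9]
opening: 0.4
```

Emit:
step_arm --pt "0 0 0 0" --pt "0 0 0 0" --pt "0 0 0 0" --pt "0 0 0 0" --pt "0 0 0 0" --pt "0 0 0 0" --jaw 1

```text
t: 15.18
eef_pos: [467.1, 327.4, 22.9]
tcp_rot: [-3.006, 1.571, 0.085]
ft_force: [-0.3, -0.4, 3.5]
opening: 0.126
```

```bash
python3 - <<'E'
from h import *
st=state();print(st['t'],st['eef_pos'],st['opening']*95)
I=read_camera('wrist')
J=np.clip(I.astype(float)*1.8,0,255).astype(np.uint8)
crop(J,270,190,100,110,5,'pics/w11.png')
E
```

```text
15.175 [467.09768396 327.36413947  22.94967688] 11.936915101596668
```

View pics/w11.png

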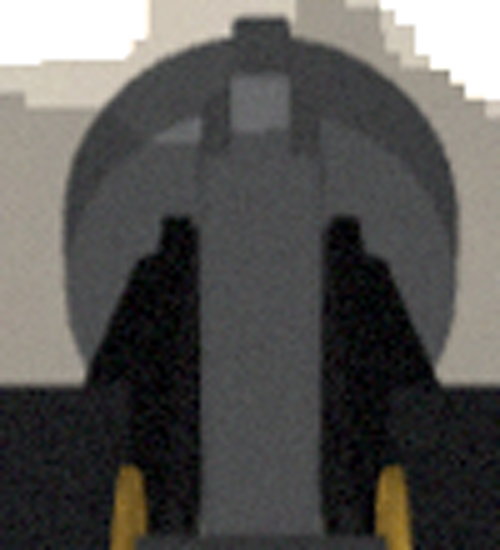

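```bash
python3 - <<'E'
from h import *
c=camera_info('wrist');H=c['hand_eye'];C=(c['mtx'],c['k1'],H[:3,:3],H[:3,3])
for z0 in(-2,0,2):
  q=proj(C,[[-19.1,6,z0-24],[-19.1,-6,z0-24],[2.9,24,z0],[2.9,-24,z0],[22.9,0,z0-24],[2.9,0,z0-24]])
  print(z0,((q-[270,190]+.5)*5).round().tolist())
E
```

```text
-2 [[318.0, 141.0], [190.0, 141.0], [474.0, 280.0], [36.0, 281.0], [255.0, 21.0], [255.0, 71.0]]
0 [[318.0, 161.0], [190.0, 161.0], [473.0, 297.0], [37.0, 297.0], [255.0, 37.0], [255.0, 89.0]]
2 [[318.0, 181.0], [190.0, 181.0], [472.0, 314.0], [38.0, 314.0], [255.0, 54.0], [255.0, 107.0]]
```

Grip is 11.9 mm, so the bar is held square. The camera reads held things about 0.7 mm too far in tool y, so I put the spindle axis at about (515.1,-12.9). Lift, carry and turn.

Emit:
step_arm --pt "-0.3 0 0 0" --pt "-0.7 0 0 0" --pt "-0.9 0 0 0" --pt "-0.85 0.2 -0.04 0" --pt "0 0.7 -0.14 0" --pt "0 0.85 -0.16 0" --pt "0 0.85 -0.16 0" --pt "0 0.85 -0.16 0" --pt "0 0.85 -0.16 0" --pt "0 0.85 -0.16 0" --pt "0 0.85 -0.16 0" --pt "0 0.55 -0.12 0" --pt "0 0.2 -0.04 0" --pt "0 0 0 0" --pt "0 0 0 0.86" --pt "0 0 0 0.86" --pt "0 0 0 0.86" --pt "0 0 0 0.85" --pt "0 0 0 0" --pt "0 0 0 0"

```text
t: 17.73
eef_pos: [514.8, -12.4, 160.4]
tcp_rot: [2.441, 1.571, -1.226]
ft_force: [-0.7, -0.3, -0.7]
opening: 0.123
```

```bash
python3 - <<'E'
from h import *
st=state();print(st['t'],st['eef_pos'],st['opening']*95,st['joints'][5]);R=Ro.from_euler('xyz',st['tcp_rot']).as_matrix();print(R.round(4),'yaw',np.arctan2(-R[1,2],-R[0,2]))
d=np.array([514.9,-12.8,127])-st['eef_pos'];print('need tool units',(R.T@d/50).round(3))
I=read_camera('wrist');cv2.imwrite("pics/w12.png",I[:,:,::-1])
J=np.clip(I.astype(float)*1.8,0,255).astype(np.uint8)
crop(J,270,190,100,110,5,'pics/w12c.png')
E
```

```text
17.725 [514.76152309 -12.36818964 160.42730111] 11.647223871485608 1.9446579405029487
[[ 0.000e+00 -5.022e-01 -8.647e-01]
 [-1.000e-04 -8.647e-01  5.022e-01]
 [-1.000e+00  0.000e+00 -0.000e+00]] yaw -0.526144330305146
need tool units [ 0.669  0.006 -0.007]
```

View pics/w12.png

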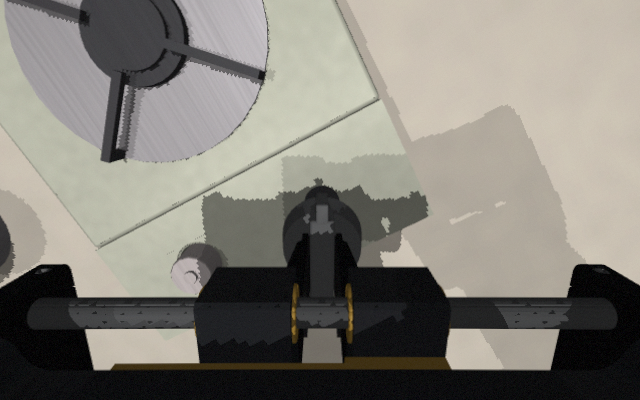

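View pics/w12c.png

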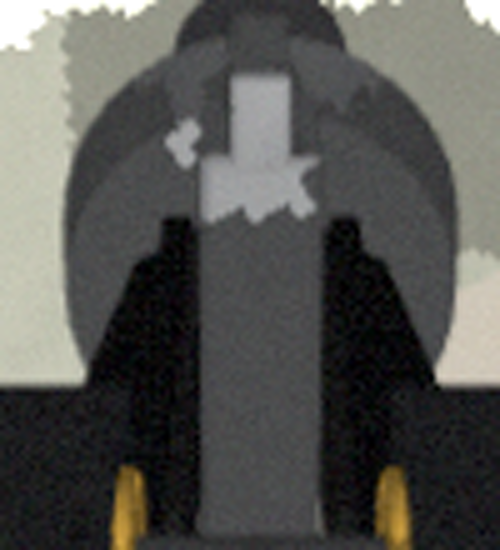

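The knob is unchanged in the grip, and the spindle collar is centred under it at column 260 of the crop. Descending to just above the spindle.

Emit:
step_arm --pt "0.2 0.006 -0.007 0" --pt "0.3 0 0 0" --pt "0.2 0 0 0" --pt "0 0 0 0" --pt "0 0 0 0"

```text
t: 18.4
eef_pos: [515.1, -13.5, 125.3]
tcp_rot: [2.449, 1.571, -1.222]
ft_force: [-0.2, -0.6, -0.7]
opening: 0.126
```

```bash
python3 - <<'E'
from h import *
st=state();print(st['t'],st['eef_pos'],st['ft_force']);R=Ro.from_euler('xyz',st['tcp_rot']).as_matrix()
I=read_camera('wrist')
J=np.clip(I.astype(float)*1.8,0,255).astype(np.uint8)
C=cam('wrist',st);t=np.linspace(0,2*np.pi,73)
q=proj(C,[[514.6+13.9*np.cos(s),-13.6+13.9*np.sin(s),70] for s in t]);print('collar pred',((q.min(0)-[270,170]+.5)*5).round(),((q.max(0)-[270,170]+.5)*5).round())
crop(J,270,170,100,110,5,'pics/w13c.png')
S=read_camera('scene');T=read_camera('side')
o=[cv2.resize(i[y:y+45,x:x+60],(400,300),interpolation=cv2.INTER_CUBIC) for i,x,y in[(S,290,160),(T,305,180)]]
cv2.imwrite('pics/s13.png',np.hstack(o)[:,:,::-1])
E
```

```text
18.4 [515.1380779  -13.51935893 125.34764287] [-0.23077553 -0.6490472  -0.70644266]
collar pred [156. 149.] [355. 337.]
```

View pics/w13c.png

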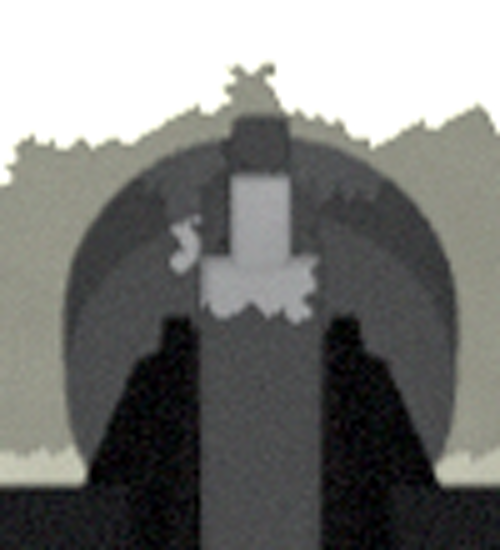

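View pics/s13.png

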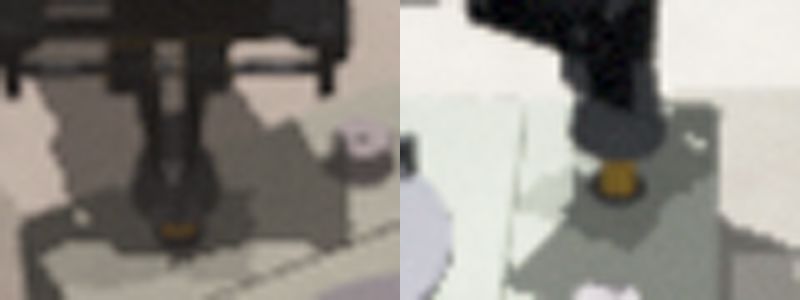

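Emit:
step_arm --pt "0 -0.01 0.008 0" --pt "0 0 0 0"

```text
t: 18.8
eef_pos: [515.0, -12.8, 125.5]
tcp_rot: [-2.94, 1.57, -0.328]
ft_force: [-0.2, 0.2, -0.7]
opening: 0.127
```

Emit:
step_arm --pt "0.08 0 0 0" --pt "0.04 0 0 0" --pt "0 0 0 0"

```text
t: 19.18
eef_pos: [514.8, -12.8, 119.0]
tcp_rot: [0.576, 1.57, -3.095]
ft_force: [0.7, 1.1, -1.0]
opening: 0.124
```

Emit:
step_arm --pt "0.05 0 0 0" --pt "0 0 0 0"

```text
t: 19.42
eef_pos: [514.9, -12.8, 116.7]
tcp_rot: [0.786, 1.571, -2.885]
ft_force: [0.0, -0.3, -1.0]
opening: 0.125
```

The knob mouth is about 2 mm below the spindle top with no force, so it is entering. Continuing.

Emit:
step_arm --pt "0.06 0 0 0" --pt "0 0 0 0"

```text
t: 19.68
eef_pos: [514.8, -12.8, 113.6]
tcp_rot: [0.547, 1.57, -3.124]
ft_force: [-0.4, 0.1, -0.7]
opening: 0.124
```

Emit:
step_arm --pt "0.06 0 0 0" --pt "0.06 0 0 0" --pt "0 0 0 0"

```text
t: 20.05
eef_pos: [514.8, -12.8, 107.5]
tcp_rot: [0.493, 1.57, 3.105]
ft_force: [0.1, -0.4, -0.3]
opening: 0.123
```

Bottom is about 85 mm high and there is still no force, so the D matches (11 mm in). Next is seating and pressing.

Emit:
step_arm --pt "0.06 0 0 0" --pt "0 0 0 0"

```text
t: 20.3
eef_pos: [514.8, -12.8, 104.6]
tcp_rot: [0.705, 1.571, -2.966]
ft_force: [-0.3, 0.7, -0.3]
opening: 0.127
```

Emit:
step_arm --pt "0.06 0 0 0" --pt "0 0 0 0"

```text
t: 20.55
eef_pos: [515.1, -12.9, 102.1]
tcp_rot: [-2.913, 1.57, -0.301]
ft_force: [-1.5, 0.3, 6.9]
opening: 0.125
```

Emit:
step_arm --pt "0.06 0 0 0" --pt "0 0 0 0"

```text
t: 20.8
eef_pos: [515.1, -12.8, 99.3]
tcp_rot: [-2.858, 1.57, -0.246]
ft_force: [-2.3, 0.9, 9.1]
opening: 0.127
```

The spring is felt at 6.9 then 9.1 N, so the knob is seated and pressing. Going on nearly to the stop.

Emit:
step_arm --pt "0.04 0 0 0" --pt "0 0 0 0"

```text
t: 21.05
eef_pos: [515.1, -12.9, 97.4]
tcp_rot: [-2.876, 1.57, -0.264]
ft_force: [-2.6, 0.7, 10.1]
opening: 0.123
```

Emit:
step_arm --pt "0.03 0 0 0" --pt "0 0 0 0" --pt "0 0 0 0"

```text
t: 21.42
eef_pos: [515.1, -12.9, 96.1]
tcp_rot: [-2.856, 1.57, -0.244]
ft_force: [-3.9, 1.1, 10.8]
opening: 0.124
```

Emit:
step_arm --pt "0.02 0 0 0" --pt "0 0 0 0" --pt "0 0 0 0"

```text
t: 21.8
eef_pos: [515.2, -12.8, 95.6]
tcp_rot: [-2.813, 1.569, -0.201]
ft_force: [-3.0, 0.6, 19.4]
opening: 0.122
```

```bash
python3 - <<'E'
from h import *
st=state();print(st['t'],st['eef_pos'],st['ft_force'],st['moment'],st['opening']*95)
I=read_camera('wrist')
J=np.clip(I.astype(float)*1.8,0,255).astype(np.uint8)
crop(J,270,170,100,110,5,'pics/w14c.png')
S=read_camera('scene');T=read_camera('side')
o=[cv2.resize(i[y:y+60,x:x+80],(400,300),interpolation=cv2.INTER_CUBIC) for i,x,y in[(S,290,155),(T,295,180)]]
cv2.imwrite('pics/s14.png',np.hstack(o)[:,:,::-1])
E
```

```text
21.8 [515.18498021 -12.84487572  95.64185912] [-3.01479369  0.63702447 19.41355503] [ 0.16824012  0.95823297 -0.00850005] 11.576932714284704
```

View pics/w14c.png

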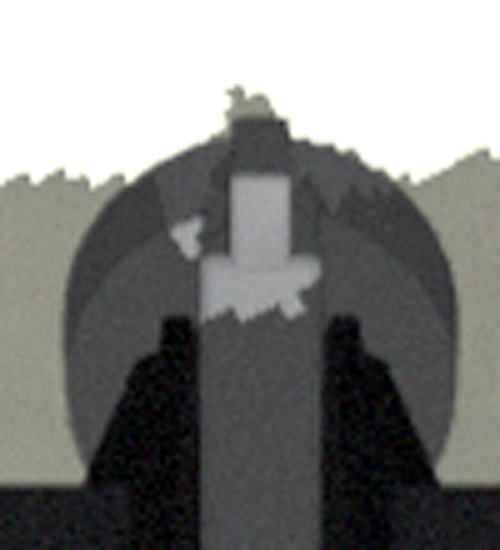

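View pics/s14.png

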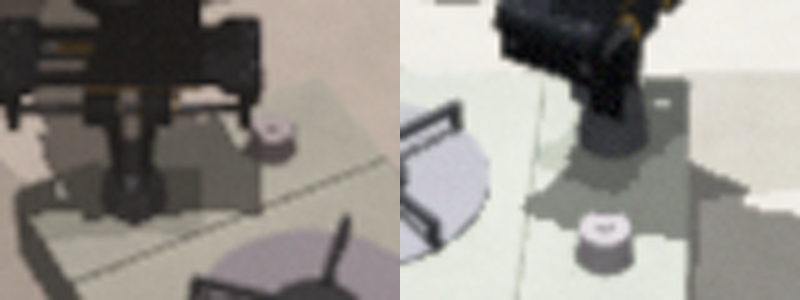

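The force stepped to 19 N, so the spindle is at its stop. The knob has not moved in the grip and the cell is still home. I'll hold a moment, then hand in.

Emit:
step_arm --pt "0 0 0 0" --pt "0 0 0 0" --pt "0 0 0 0" --pt "0 0 0 0"

```text
t: 22.45
eef_pos: [515.2, -12.9, 95.7]
tcp_rot: [-2.838, 1.569, -0.226]
ft_force: [-4.5, 0.3, 19.0]
opening: 0.126
```

```bash
python3 -c "
from cell import *
s=state();print(s['eef_pos'],s['ft_force'],s['opening'])
print(job_done())"
```

```text
[515.21114073 -12.86536896  95.65344628] [-4.54773292  0.32037385 18.96345952] 0.12582367473538733
the job is handed in; nothing more can be done
None
```

The cell is home in the igniter tube, nub up. The knob is on the spindle and held pressed, with the gripper still closed on it. I handed the job in at about 22.5 s of the 64 s allowed; no verdict was reported.

- **Cell:** its near top edge in the side view was at row 270, against 269 predicted for the cell on the tube floor. It still looked home after the knob was pressed. I started lifting it before the fingers had fully closed, so it sat about 5 mm low in the grip. I measured that and allowed for it when placing it.
- **Knob:** I turned it to yaw -0.53 rad to match the spindle's flat, and it slid on with no force. The spring then rose from about 7 to 11 N, and the force stepped to 19 N and held there. That fits the 8 mm stop, and the TCP height agrees (95.7 mm).
- **Check that disagreed:** the wrist camera read held things about 0.7 mm off sideways and the cell about 5% small. I allowed for both, and both fits went in without jamming.
- **Other things:** I did not touch the orange knob or any of the other things on the ledge. I did not take a final picture of all of them.

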